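Find the full parts tins by feel

ROBOT

A 6-joint arm with a two-finger parallel gripper is mounted at the origin on the work surface. World frame = base frame: x ahead of the robot, y to its left, z up, the work surface at z = 0. Lengths are in mm, angles in rad, forces in N, time in s.
With the tool pointing down it reaches from about 350 to 975 mm from the base axis. Payload 7.1 kg.
Tool frame: the origin (TCP) lies between the finger pads; the fingertips stand 19 mm ahead of it and the grasp point (between the pads) is the TCP; z points along the fingers, y is the line along which they close (so a half turn about z gives the same grasp; the last joint's range is limited). The gripper opens to 88 mm and grips with 3 to 60 N. Pads are 20 mm wide; open, the fingers measure 115 mm over their backs; the gripper's body (75 mm by 178 mm) begins 61 mm behind the grasp point.
Start: joints at [-1.146, 0.423, 1.63, -0, 1.089, -0.019], TCP at [268.374, -564.429, 241.675] pointing down, gripper open.
Joint ranges: [-3, 3], [-0.9, 2.11], [0.09, 2.58], [-1.31, 4.45], [0.11, 2.69], [-2.54, 2.54]. Speed limits (rad/s): [2.39, 2.39, 3.01, 3.14, 3.14, 3.14].

INTERFACE

Orientations are given as a rotation vector (axis times angle).
In Python, from workcell import ctrl gives the robot as it stands.
- The arm moves only by the tool arm_command, never from a script. Its argument "series" is a list of rows, each an object with "linear": the shift along the tool's x, y, z in m, a list of three; "turn": the turn about the tool's z in rad. A call has 1 to 10 rows; each row shifts and turns the commanded pose from where the row before left it, along the tool's axes as they then stand; what a row does not reach is not made up. A row lasts 1/10 s, in which the tool goes at most 50 mm and 8.59 degrees, less where a joint would pass 70% of its speed; a pose out of reach is approached as far as the arm can. A call with a gripper value outside its range is refused whole. "jaw" is the opening, from -1 (shut) to 1 (fully open), set as the call begins (left out, the last holds). The fingers move at their own pace and stop on an object; the grip force is fixed at half the most. Time passes only in rows, so rows that do not move let the fingers close. It gives the time, the measured TCP pose, the force, the opening and the grip force at its end, in the units of the state.
- ctrl.get_obs(): the state, without advancing time (a new reading comes with each control period).
- ctrl.get_image(name): name is "side" or "top" or "wrist"; returns a dict with "frame" (400x640x3 uint8, blue, green, red), "fx", "fy", "cx", "cy" (pixels), "k1" (the pictures are not rectified: a ray, as slopes to the right and down, at radius r is drawn at 1 + k1 r^2 times it, then the intrinsics apply), "rvec" (rotation vector, rad) and "tvec" (3), from world to camera coordinates, as OpenCV has them. Camera axes: x right, y down, z forward; pixel columns grow to the right and rows downward; lengths in mm; the calibration is good to about 2 mm. A picture is of the moment at which its call begins. There is no depth.
- ctrl.close_job(): hands the job in; it is judged then, once.
The state is a dict: "t": time; "qpos": joint angles; "qvel": joint speeds; "joint_torque": joint torques, N m; "ee_pos": TCP position; "orientation": TCP orientation; "ft_force": force on the tool from outside, world axes, zero at the start; "moment": the same for the moment, N m; "width": finger opening in mm; "grasp_force": force on a finger pad.
Only numpy, scipy, OpenCV 4.12 (cv2) and the standard library are available. Lean on these libraries where they do the work, as an engineer would, in place of code of your own. Each camera call takes 0.05 s, during which the arm holds its last target. There are 200 camera calls.

TASK

Two of the four identical tins on the bench are full and two are empty: nudge them to feel which are the heavy ones, then push both full tins back until they rest against the wooden batten, wherever along it. Leave the empty tins standing where they are (nudged by less than 5 cm altogether), tip no tin over, and do not sweep away the washer, nut and bush lying between them.

Things in the scene. Friction and masses are not known exactly. Their poses are not given: they have to be found in the camera images.
- tin_a: one of four identical-looking closed round steel tins, 90 mm diameter, 60 mm high, loose on the bench, too wide to grasp; origin at the centre of its underside, z up. Two of the four are full (0.72 to 0.95 kg), two empty (0.10 to 0.18 kg); neither name, look nor place tells which. Pushed slowly along the bench, a full one drags with 6 to 11 N, an empty one with 1 to 2 N (felt only while it moves)
- tin_b: another of the four tins: same size, origin and description as tin_a
- tin_c: another of the four tins: same size, origin and description as tin_a
- tin_d: another of the four tins: same size, origin and description as tin_a
- batten: dark wooden batten fixed to the bench beyond the tins, running across: 840 mm long (its y axis), 30 mm wide (its x axis, away from the robot), 35 mm high; origin at the centre of its underside, so its near face is at x = -15 mm and a tin touching it has its centre at x = -60 mm in its frame. Turned by up to a few degrees. The way from each tin straight ahead to it is clear
- washer: steel washer, 26 mm diameter, 5 mm thick, lying between two tins (bystander); origin under its centre
- hex_nut: steel hexagon nut, about 28 mm across, 14 mm high, lying between two tins (bystander); origin under its centre
- bush: small copper flanged bush, 26 mm diameter, 20 mm high, standing between two tins (bystander); origin under its centre
Not all that is in view belongs to the job. Leave any red look-alike of the tin_c alone. What is shaped like the tin_a but green is not meant.

How it is judged (in metres and radians):
At the end, for the whole second after the job is handed in: Each full tin (bearing down with more than 5 N at rest) stands upright against the robot-side face of the batten (gap under 10 mm) anywhere along its length; each empty tin (less than 5 N) stands upright on the bench within 50 mm of where it started; all at rest (((contact force between tin_a and anything else above 5 N and x of tin_a in the frame of batten between -0.07 and -0.05 m and y of tin_a in the frame of batten between -0.41 and 0.41 m) or (contact force between tin_a and anything else below 5 N and distance of tin_a from where it was at the start of the episode below 0.05 m)) and angle between each of tin_a, tin_b, tin_c, tin_d's own z axis and vertical below 0.1 rad and height (world z) of each of tin_a, tin_b, tin_c, tin_d below 0.005 m and linear speed of each of tin_a, tin_b, tin_c, tin_d below 0.01 m/s and ((contact force between tin_b and anything else above 5 N and x of tin_b in the frame of batten between -0.07 and -0.05 m and y of tin_b in the frame of batten between -0.41 and 0.41 m) or (contact force between tin_b and anything else below 5 N and distance of tin_b from where it was at the start of the episode below 0.05 m)) and ((contact force between tin_c and anything else above 5 N and x of tin_c in the frame of batten between -0.07 and -0.05 m and y of tin_c in the frame of batten between -0.41 and 0.41 m) or (contact force between tin_c and anything else below 5 N and distance of tin_c from where it was at the start of the episode below 0.05 m)) and ((contact force between tin_d and anything else above 5 N and x of tin_d in the frame of batten between -0.07 and -0.05 m and y of tin_d in the frame of batten between -0.41 and 0.41 m) or (contact force between tin_d and anything else below 5 N and distance of tin_d from where it was at the start of the episode below 0.05 m))); the robot touches nothing.
It fails at once if a tin is tipped over (angle between any of tin_a, tin_b, tin_c, tin_d's own z axis and vertical above 0.6 rad).
It fails at once if a bystander (washer, nut, bush) is shoved more than 40 mm (distance of any of washer, hex_nut, bush from where it was at the start of the episode above 0.04 m).
It also fails if it takes over 64 s, if anything falls off the work surface, if the arm or the gripper's body presses on something with over 40 N, if the wrist force passes 120 N, or if a joint passes its speed limit or range.

## Working session

There is one attempt and no reset: what is moved stays moved. The work goes in short steps, Python scripts to look and compute and a tool call to move; the robot and the scene stay as the last step left them, time stands still between calls to the robot, and variables do not carry over. Pictures are saved under pics/ and viewed, at most 10 in all, crops included, and the job is handed in when it is done.

Besides the shell and the picture viewer there is one more tool, called as name(argument=value, ...) on one line, values as JSON. arm_command: Moves the arm, as the interface text tells. Its arguments: {"type":"object","properties":{"series":{"type":"array"},"jaw":{"type":"number"}},"required":["series"]}

```bash
mkdir -p pics; cat > h.py <<'E'
import numpy as np, cv2, pickle
from workcell import ctrl
def snap(n,f):
    im=ctrl.get_image(n); cv2.imwrite(f'pics/{f}.png',im['frame']); pickle.dump(im,open(f'{f}.pkl','wb')); return im
def world(im,uv,z):
    R,_=cv2.Rodrigues(np.array(im['rvec'],float)); t=np.array(im['tvec'],float).ravel()
    x=(uv[0]-im['cx'])/im['fx']; y=(uv[1]-im['cy'])/im['fy']
    rd=np.hypot(x,y); r=rd
    for _ in range(30): r=rd/(1+im['k1']*r*r)
    s=r/rd if rd>0 else 1
    d=R.T@np.array([x*s,y*s,1]); c=-R.T@t
    return c+d*(z-c[2])/d[2]
E
python3 - <<'E'
from h import *
snap('top','top0'); snap('side','side0')
o=ctrl.get_obs()
for k in o: print(k,np.round(o[k],3))
E
```

```text
t 0.1
qpos [-1.146  0.424  1.631 -0.     1.089 -0.019]
qvel [0.001 0.001 0.001 0.001 0.001 0.001]
joint_torque [ 1.0000e-03 -5.4561e+01 -2.7432e+01  6.5000e-02  1.9000e-02 -0.0000e+00]
ee_pos [ 268.177 -564.004  240.998]
orientation [-3.063 -0.691  0.   ]
ft_force [-0.752 -1.023 -0.615]
moment [ 0.035  0.02  -0.02 ]
grasp_force 0.0
width 87.613
```

View pics/top0.png

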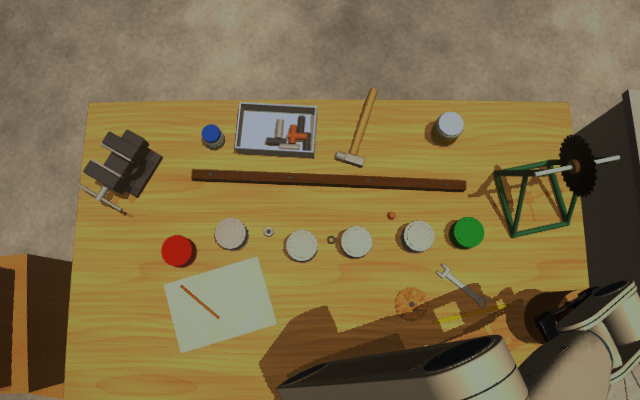

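View pics/side0.png

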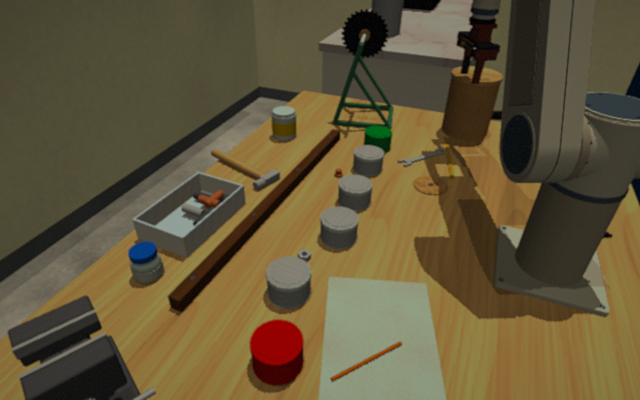

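Four grey tins in the top view, at about (230,233), (301,245), (356,241) and (418,236). Possible mix-ups are the red (178,250), the green (468,232) and the jar behind the batten (449,126), and I won't touch any of those. The washer, nut and bush appear near (268,232), (331,239) and (391,215). The next step is one close crop to check this choice.

```bash
python3 - <<'E'
from h import *
im=pickle.load(open('top0.pkl','rb'))
c=im['frame'][160:280,180:480]
cv2.imwrite('pics/crop0.png',cv2.resize(c,None,fx=2.66,fy=2.66,interpolation=cv2.INTER_CUBIC))
for n,uv,z in [('t1',(230,233.5),60),('t2',(301,245),60),('t3',(356,241.5),60),('t4',(418,236),60),('red',(178,250),60),('green',(468,232),60),
 ('o1',(268.5,232),5),('o2',(331.5,240),10),('o3',(391,215.5),20),('batL near',(192,181),35),('batR near',(465,191),35),('batL far',(193,170),35),('batR far',(466,181),35)]:
    print(n,world(im,uv,z).round(1))
E
```

```text
t1 [503.  293.5  60. ]
t2 [469.5  85.7  60. ]
t3 [479.6 -73.7  60. ]
t4 [ 495.2 -255.1   60. ]
red [454.  445.3  60. ]
green [ 506.4 -404.    60. ]
o1 [515.6 187.    5. ]
o2 [490.5  -3.6  10. ]
o3 [ 563.3 -183.4   20. ]
batL near [667.9 421.6  35. ]
batR near [ 635.9 -410.1   35. ]
batL far [702.7 420.4  35. ]
batR far [ 667.2 -415.2   35. ]
```

View pics/crop0.png

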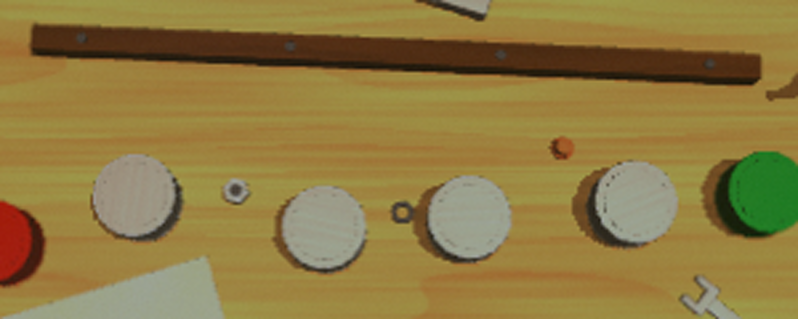

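arm_command(series=[{"linear": [0, 0, 0], "turn": 0.148}, {"linear": [0, 0, 0], "turn": 0.148}, {"linear": [0, 0, 0], "turn": 0.147}, {"linear": [0.022, -0.043, 0], "turn": 0}, {"linear": [0.022, -0.043, 0], "turn": 0}, {"linear": [0.022, -0.043, 0], "turn": 0}, {"linear": [0.022, -0.043, 0], "turn": 0}, {"linear": [0.022, -0.043, 0], "turn": 0}, {"linear": [0.022, -0.043, 0], "turn": 0}, {"linear": [0.022, -0.043, 0], "turn": 0}], jaw=0.1)

```text
t: 1.1
ee_pos: [422.5, -261.5, 241.6]
orientation: [-3.142, -0.001, 0.0]
ft_force: [-0.3, -0.4, 1.0]
width: 48.4
grasp_force: 0.0
```

arm_command(series=[{"linear": [0, -0.008, 0.04], "turn": 0}, {"linear": [0, 0, 0.04], "turn": 0}, {"linear": [0, 0, 0.04], "turn": 0}, {"linear": [0, 0, 0.04], "turn": 0}, {"linear": [0, 0, 0.03], "turn": 0}, {"linear": [0, 0, 0.02], "turn": 0}, {"linear": [0, 0, 0], "turn": 0}, {"linear": [0, 0, 0], "turn": 0}])

```text
t: 1.9
ee_pos: [422.0, -255.2, 31.7]
orientation: [-3.141, -0.001, 0.001]
ft_force: [0.3, -0.6, -0.7]
width: 48.1
grasp_force: 0.0
```

```bash
python3 - <<'E'
from h import *
a=snap('wrist','w1')['frame']; b=snap('side','s1')['frame'][80:280,260:580]
cv2.imwrite('pics/m1.png',np.vstack([cv2.resize(a,(480,300)),cv2.resize(b,(480,300))]))
E
```

```text
(no output)
```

View pics/m1.png

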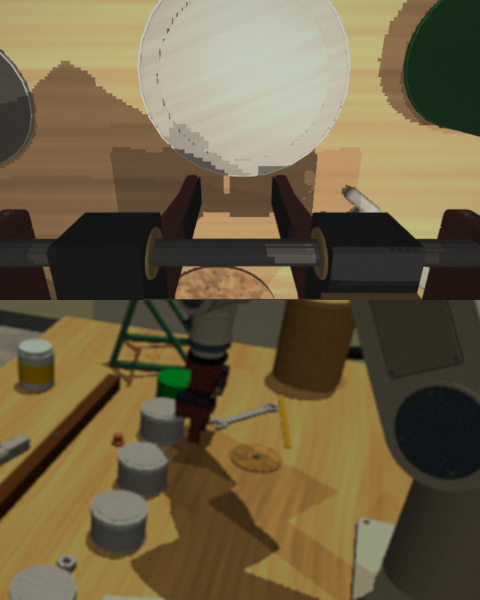

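The wrist view shows the tin centred at about (244,70) between the fingers (about 188 and 285), and the bush and green tin are clear of the gripper. Next I nudge.

arm_command(series=[{"linear": [0.01, 0, 0], "turn": 0}, {"linear": [0.008, 0, 0], "turn": 0}, {"linear": [0.005, 0, 0], "turn": 0}, {"linear": [0.004, 0, 0], "turn": 0}, {"linear": [0.004, 0, 0], "turn": 0}, {"linear": [0.004, 0, 0], "turn": 0}, {"linear": [0.004, 0, 0], "turn": 0}])

```text
t: 2.7
ee_pos: [461.1, -255.1, 31.6]
orientation: [-3.141, -0.001, 0.001]
ft_force: [-1.5, -0.1, 0.9]
width: 48.0
grasp_force: 0.8
```

arm_command(series=[{"linear": [0.004, 0, 0], "turn": 0}])

```text
t: 2.8
ee_pos: [465.2, -255.1, 31.6]
orientation: [-3.141, -0.001, 0.001]
ft_force: [-1.4, -0.0, 1.2]
width: 48.3
grasp_force: 0.8
```

arm_command(series=[{"linear": [0.004, 0, 0], "turn": 0}])

```text
t: 2.9
ee_pos: [469.3, -255.2, 31.6]
orientation: [-3.141, -0.001, 0.0]
ft_force: [-2.0, -0.2, 1.5]
width: 48.4
grasp_force: 0.7
```

arm_command(series=[{"linear": [0.004, 0, 0], "turn": 0}])

```text
t: 3.0
ee_pos: [473.4, -255.2, 31.6]
orientation: [-3.142, -0.001, 0.0]
ft_force: [-0.0, -0.3, 0.5]
width: 48.3
grasp_force: 0.6
```

Tin 4 is empty: drag was under 2 N and it moved about 25 mm. I back off and move to tin 3 at (480,-74).

arm_command(series=[{"linear": [-0.035, 0, 0], "turn": 0}, {"linear": [-0.04, 0, 0], "turn": 0}, {"linear": [0, -0.04, 0], "turn": 0}, {"linear": [0, -0.045, 0], "turn": 0}, {"linear": [0, -0.045, 0], "turn": 0}, {"linear": [0, -0.04, 0], "turn": 0}, {"linear": [0, -0.011, 0], "turn": 0}, {"linear": [0.01, 0, 0], "turn": 0}, {"linear": [0.01, 0, 0], "turn": 0}, {"linear": [0.005, 0, 0], "turn": 0}])

```text
t: 4.0
ee_pos: [425.6, -75.6, 31.9]
orientation: [3.141, -0.001, 0.004]
ft_force: [-0.2, -0.4, 0.3]
width: 48.4
grasp_force: 0.0
```

arm_command(series=[{"linear": [0.004, 0, 0], "turn": 0}, {"linear": [0.004, 0, 0], "turn": 0}, {"linear": [0.004, 0, 0], "turn": 0}, {"linear": [0.004, 0, 0], "turn": 0}])

```text
t: 4.4
ee_pos: [436.2, -74.3, 31.3]
orientation: [-3.141, -0.0, 0.009]
ft_force: [-9.1, -1.0, 7.5]
width: 48.1
grasp_force: 4.8
```

arm_command(series=[{"linear": [0.004, 0, 0], "turn": 0}])

```text
t: 4.5
ee_pos: [439.6, -74.1, 31.3]
orientation: [-3.14, -0.0, 0.011]
ft_force: [-9.0, -1.0, 8.0]
width: 48.1
grasp_force: 4.9
```

arm_command(series=[{"linear": [0.004, 0, 0], "turn": 0}])

```text
t: 4.6
ee_pos: [443.5, -74.0, 31.3]
orientation: [-3.14, -0.001, 0.011]
ft_force: [-9.7, -0.9, 8.1]
width: 48.1
grasp_force: 5.0
```

Tin 3 is full: about 9 N of drag. I push it on towards the batten, where the TCP should end near x 560.

arm_command(series=[{"linear": [0.008, 0, 0], "turn": 0}, {"linear": [0.008, 0, 0], "turn": 0}, {"linear": [0.01, 0, 0], "turn": 0}, {"linear": [0.01, 0, 0], "turn": 0}, {"linear": [0.01, 0, 0], "turn": 0}, {"linear": [0.01, 0, 0], "turn": 0}, {"linear": [0.01, 0, 0], "turn": 0}, {"linear": [0.01, 0, 0], "turn": 0}, {"linear": [0.01, 0, 0], "turn": 0}, {"linear": [0.008, 0, 0], "turn": 0}])

```text
t: 5.6
ee_pos: [538.6, -74.2, 31.2]
orientation: [-3.141, -0.001, 0.009]
ft_force: [-8.1, 1.0, 5.5]
width: 48.4
grasp_force: 4.7
```

arm_command(series=[{"linear": [0.004, 0, 0], "turn": 0}, {"linear": [0.003, 0, 0], "turn": 0}])

```text
t: 5.8
ee_pos: [545.4, -74.2, 31.2]
orientation: [-3.141, -0.001, 0.009]
ft_force: [-8.9, 0.3, 7.2]
width: 48.2
grasp_force: 5.4
```

arm_command(series=[{"linear": [0.003, 0, 0], "turn": 0}, {"linear": [0.003, 0, 0], "turn": 0}])

```text
t: 6.0
ee_pos: [550.8, -74.1, 31.2]
orientation: [-3.141, -0.001, 0.011]
ft_force: [-8.5, 0.2, 6.0]
width: 48.6
grasp_force: 5.1
```

arm_command(series=[{"linear": [0.003, 0, 0], "turn": 0}, {"linear": [0.003, 0, 0], "turn": 0}])

```text
t: 6.2
ee_pos: [556.9, -74.2, 31.2]
orientation: [-3.141, -0.001, 0.01]
ft_force: [-8.9, 1.0, 6.5]
width: 48.4
grasp_force: 5.1
```

arm_command(series=[{"linear": [0.002, 0, 0], "turn": 0}])

```text
t: 6.3
ee_pos: [559.2, -74.2, 31.2]
orientation: [-3.141, -0.001, 0.009]
ft_force: [-8.2, -0.0, 6.4]
width: 48.6
grasp_force: 5.0
```

arm_command(series=[{"linear": [0.002, 0, 0], "turn": 0}])

```text
t: 6.4
ee_pos: [560.9, -74.1, 31.2]
orientation: [-3.141, -0.001, 0.01]
ft_force: [-9.2, -0.2, 7.8]
width: 48.9
grasp_force: 5.2
```

arm_command(series=[{"linear": [0.002, 0, 0], "turn": 0}])

```text
t: 6.5
ee_pos: [562.5, -74.1, 31.1]
orientation: [-3.141, -0.001, 0.012]
ft_force: [-15.2, -0.7, 10.9]
width: 48.5
grasp_force: 7.9
```

arm_command(series=[{"linear": [0.002, 0, 0], "turn": 0}])

```text
t: 6.6
ee_pos: [562.6, -74.1, 31.0]
orientation: [-3.14, -0.001, 0.018]
ft_force: [-20.0, -2.3, 17.6]
width: 48.3
grasp_force: 10.8
```

Tin 3 has reached the batten: the force rose to 20 N and x stopped. I back off and move to tin 2 at (470,86).

arm_command(series=[{"linear": [-0.02, 0, 0], "turn": 0}, {"linear": [-0.04, 0, 0], "turn": 0}, {"linear": [-0.04, 0, 0], "turn": 0}, {"linear": [-0.04, 0, 0], "turn": 0}, {"linear": [-0.03, 0, 0], "turn": 0}, {"linear": [0, -0.03, 0], "turn": 0}, {"linear": [0, -0.045, 0], "turn": 0}, {"linear": [0, -0.045, 0], "turn": 0}, {"linear": [0, -0.04, 0], "turn": 0}, {"linear": [0, 0, 0], "turn": 0}])

```text
t: 7.6
ee_pos: [398.4, 89.1, 31.8]
orientation: [-3.141, -0.009, -0.002]
ft_force: [-0.4, -0.5, -0.3]
width: 48.3
grasp_force: 0.0
```

arm_command(series=[{"linear": [0.008, 0, 0], "turn": 0}, {"linear": [0.008, 0, 0], "turn": 0}, {"linear": [0.004, 0, 0], "turn": 0}, {"linear": [0.004, 0, 0], "turn": 0}, {"linear": [0.004, 0, 0], "turn": 0}, {"linear": [0.004, 0, 0], "turn": 0}])

```text
t: 8.2
ee_pos: [429.7, 85.1, 31.6]
orientation: [3.141, -0.001, -0.002]
ft_force: [-0.9, 0.4, 0.9]
width: 48.3
grasp_force: 0.6
```

arm_command(series=[{"linear": [0.004, 0, 0], "turn": 0}, {"linear": [0.004, 0, 0], "turn": 0}])

```text
t: 8.4
ee_pos: [438.2, 85.6, 31.6]
orientation: [3.142, 0.001, 0.0]
ft_force: [-1.2, -0.5, -0.1]
width: 48.1
grasp_force: 0.4
```

arm_command(series=[{"linear": [0.004, 0, 0], "turn": 0}])

```text
t: 8.5
ee_pos: [442.2, 85.7, 31.7]
orientation: [-3.142, -0.001, -0.0]
ft_force: [-1.1, -0.1, -0.4]
width: 48.5
grasp_force: 0.4
```

Tin 2 is empty: about 1 N, moved about 20 mm. Tin 1 at (503,293) is next and should be the second full one.

arm_command(series=[{"linear": [-0.02, 0, 0], "turn": 0}, {"linear": [-0.025, 0, 0], "turn": 0}, {"linear": [0, -0.03, 0], "turn": 0}, {"linear": [0, -0.045, 0], "turn": 0}, {"linear": [0, -0.045, 0], "turn": 0}, {"linear": [0, -0.045, 0], "turn": 0}, {"linear": [0, -0.043, 0], "turn": 0}, {"linear": [0.01, 0, 0], "turn": 0}, {"linear": [0.02, 0, 0], "turn": 0}, {"linear": [0.01, 0, 0], "turn": 0}])

```text
t: 9.5
ee_pos: [438.2, 293.9, 31.8]
orientation: [-3.141, -0.002, -0.002]
ft_force: [0.0, -0.9, -0.2]
width: 48.3
grasp_force: 0.0
```

arm_command(series=[{"linear": [0.006, 0, 0], "turn": 0}, {"linear": [0.006, 0, 0], "turn": 0}, {"linear": [0.004, 0, 0], "turn": 0}, {"linear": [0.004, 0, 0], "turn": 0}, {"linear": [0.004, 0, 0], "turn": 0}])

```text
t: 10.0
ee_pos: [459.2, 292.9, 31.4]
orientation: [3.14, 0.0, -0.006]
ft_force: [-8.5, 1.1, 5.7]
width: 48.4
grasp_force: 4.1
```

arm_command(series=[{"linear": [0.004, 0, 0], "turn": 0}, {"linear": [0.004, 0, 0], "turn": 0}])

```text
t: 10.2
ee_pos: [466.3, 292.9, 31.4]
orientation: [3.139, 0.001, -0.008]
ft_force: [-8.3, -0.6, 5.7]
width: 48.4
grasp_force: 4.2
```

Tin 1 is full at about 8 N. Contact with the batten is expected near TCP x 578.

arm_command(series=[{"linear": [0.008, 0, 0], "turn": 0}, {"linear": [0.01, 0, 0], "turn": 0}, {"linear": [0.01, 0, 0], "turn": 0}, {"linear": [0.01, 0, 0], "turn": 0}, {"linear": [0.01, 0, 0], "turn": 0}, {"linear": [0.01, 0, 0], "turn": 0}, {"linear": [0.01, 0, 0], "turn": 0}, {"linear": [0.01, 0, 0], "turn": 0}, {"linear": [0.008, 0, 0], "turn": 0}, {"linear": [0.006, 0, 0], "turn": 0}])

```text
t: 11.2
ee_pos: [558.9, 293.3, 31.3]
orientation: [3.14, 0.001, -0.007]
ft_force: [-8.4, 0.7, 6.6]
width: 48.3
grasp_force: 4.5
```

arm_command(series=[{"linear": [0.003, 0, 0], "turn": 0}, {"linear": [0.003, 0, 0], "turn": 0}, {"linear": [0.003, 0, 0], "turn": 0}])

```text
t: 11.5
ee_pos: [567.3, 293.3, 31.4]
orientation: [3.14, 0.001, -0.008]
ft_force: [-7.7, 0.2, 5.9]
width: 48.4
grasp_force: 4.5
```

arm_command(series=[{"linear": [0.003, 0, 0], "turn": 0}, {"linear": [0.002, 0, 0], "turn": 0}])

```text
t: 11.7
ee_pos: [572.5, 293.3, 31.3]
orientation: [3.14, 0.001, -0.007]
ft_force: [-8.0, -1.0, 5.4]
width: 48.3
grasp_force: 4.4
```

arm_command(series=[{"linear": [0.002, 0, 0], "turn": 0}])

```text
t: 11.8
ee_pos: [574.3, 293.3, 31.3]
orientation: [3.14, 0.001, -0.008]
ft_force: [-7.7, 0.1, 5.3]
width: 48.1
grasp_force: 4.5
```

arm_command(series=[{"linear": [0.002, 0, 0], "turn": 0}])

```text
t: 11.9
ee_pos: [576.3, 293.4, 31.4]
orientation: [3.14, 0.001, -0.008]
ft_force: [-7.2, -1.0, 4.9]
width: 48.2
grasp_force: 4.5
```

arm_command(series=[{"linear": [0.002, 0, 0], "turn": 0}])

```text
t: 12.0
ee_pos: [578.3, 293.4, 31.3]
orientation: [3.14, 0.001, -0.008]
ft_force: [-7.9, 0.7, 5.3]
width: 48.1
grasp_force: 4.5
```

arm_command(series=[{"linear": [0.002, 0, 0], "turn": 0}])

```text
t: 12.1
ee_pos: [578.6, 293.3, 31.2]
orientation: [3.139, 0.001, -0.013]
ft_force: [-19.6, 1.5, 13.0]
width: 48.5
grasp_force: 9.7
```

Tin 1 is against the batten. I back off, lift and check.

arm_command(series=[{"linear": [-0.01, 0, 0], "turn": 0}, {"linear": [-0.03, 0, 0], "turn": 0}, {"linear": [-0.045, 0, 0], "turn": 0}, {"linear": [-0.045, 0, 0], "turn": 0}, {"linear": [-0.04, 0, 0], "turn": 0}, {"linear": [0, 0, -0.04], "turn": 0}, {"linear": [0, 0, -0.04], "turn": 0}, {"linear": [0, 0, -0.04], "turn": 0}, {"linear": [0, 0, 0], "turn": 0}, {"linear": [0, 0, 0], "turn": 0}])

```text
t: 13.1
ee_pos: [413.0, 294.0, 152.5]
orientation: [-3.14, -0.002, -0.004]
ft_force: [-0.7, 0.3, -0.1]
width: 48.5
grasp_force: 0.0
```

```bash
python3 - <<'E'
from h import *
a=snap('top','top1')['frame'][150:270,160:480]; b=snap('side','s2')['frame'][80:320,120:440]
cv2.imwrite('pics/m2.png',np.vstack([cv2.resize(a,(640,240)),cv2.resize(b,(480,360)).__class__((0,)) if 0 else cv2.copyMakeBorder(cv2.resize(b,(480,360)),0,0,0,160,cv2.BORDER_CONSTANT)]))
E
```

```text
(no output)
```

View pics/m2.png

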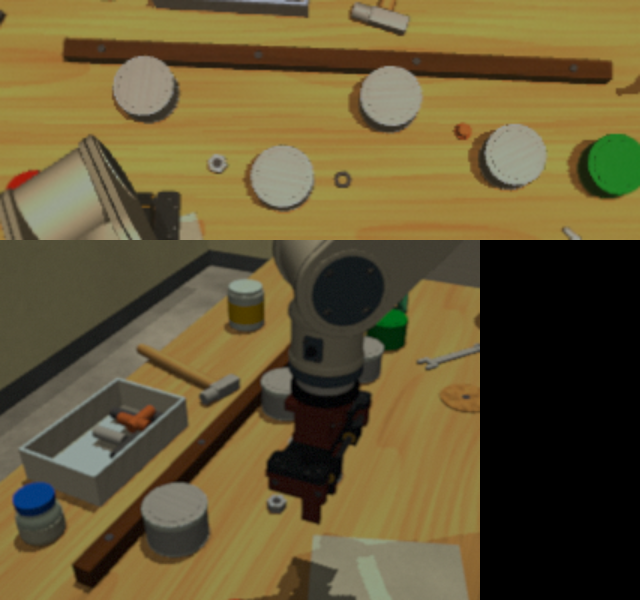

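In the crop, both full tins, at (145,88) and (390,98), stand against the batten. The empties, at (282,177) and (514,156), have moved about 20–25 mm, and the nut, washer and bush haven't moved. I'm handing in the job.

```bash
python3 -c "
from workcell import ctrl
print(ctrl.close_job())"
```

```text
the job is handed in; nothing more can be done
None
```

The job is handed in at about 13 s, with no verdict returned: both full tins rest against the batten, the two empties moved only about 20–25 mm, no tin tipped, and the washer, nut and bush were not disturbed.

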